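Click the hoop mandrels into their rack

TASK

Three aluminium hoop mandrels were left on the grey work mat. Put them back on the sloping rack, in size order beside the thin one that is already there: click each mandrel fully home in both of its own spring clips, so that the row runs from the thinnest to the thickest. Leave the thin mandrel in its clips, and do not disturb the orange pliers or the wire spool.

Things in the scene. Friction and masses are not known exactly. Their poses are not given: they have to be found in the camera images.
- m20_mid (a point): Centre (on the axis, mid-length) of the 20 mm mandrel: a loose round aluminium bar 20 mm thick, 160 mm long over all, x axis along the bar, a yellow hexagonal cap on the last 14 mm of each end (28 mm across flats, so that it lies level without rolling, its axis 14 mm above the mat). Grip the bare bar at mid-length. Either end may point up the rack. About 0.14 kg.
- m26_mid (a point): Centre of the 26 mm mandrel: the same, bar 26 mm thick, green caps 34 mm across flats, axis 17 mm above the mat, about 0.24 kg.
- m32_mid (a point): Centre of the 32 mm mandrel: the same, bar 32 mm thick, red caps 40 mm across flats, axis 20 mm above the mat, about 0.35 kg.
- m14_mid (a point): Centre of the 14 mm mandrel (white caps 22 mm across flats, 160 mm long), already home in its clips at the end of the rack nearest the robot: the example to follow; leave it there.
- seat20 (a point): Where the centre of the 20 mm mandrel lies when home: the place next to the 14 mm one. Axes: x along the seated bar, up the slope, away from the mat; y along the row, towards the thin end; z square to the slope, 30 degrees from vertical, leaning towards the mat. The bar lies along x and goes in straight along -z, till it rests on the clips' floor, one bar radius below this point.
- seat26 (a point): The same for the 26 mm mandrel: the third place, 66 mm along the row from seat20. All clips: one 45 mm up the slope from this point and one 45 mm down it, each 14 mm wide; their sprung lips, first met 16 to 24 mm above home, part under a push of about 10 N on the bar for the two together, then snap over it and hold it.
- seat32 (a point): The same for the 32 mm mandrel: the last place, at the thick end of the row, 66 mm from seat26.
- seat14 (a point): The same for the 14 mm mandrel: the first place, 66 mm from seat20, at the thin end of the row; the 14 mm mandrel is home there from the start.
- rack: The rack, fixed, left of the mat and facing it: timber cheeks (290 mm over all, 200 mm deep, 160 mm high) and two white rails, sloping up away from the mat at 30 degrees, with four pairs of steel clips graded for 14, 20, 26 and 32 mm bars, thinnest nearest the robot. Origin on the table under mid-row. Between the rails 72 mm are free along the bar, open underneath for the fingers.
- mat: Grey work mat, fixed flat on the table, 360 mm (x) by 250 mm (y) and 3 mm thick, right of the rack; origin at the centre of its underside.
- pliers: Bystander: loose pliers with orange handles, 145 mm long, 12 mm high, lying on the table right of the mat.
- spool: Bystander: loose black spool of copper wire, 58 mm across and 44 mm high, standing beyond the rack.
There are look-alikes about, which are no part of the job. What is shaped like the part that bears m20_mid but blue is not meant. Leave any turquoise look-alike of the part that bears m32_mid alone.

How it is judged:
At the end, for the whole second after the job is handed in: Each 20, 26 and 32 mm mandrel is home and at rest in its own clips: centre within 2.5 mm of its seat square to the slope, 3 mm along the row, 16 mm lengthwise, bar within 3 degrees of the seat's x; the 14 mm one likewise still home (x of m14_mid in the frame of seat14 between -0.016 and 0.016 m and y of m14_mid in the frame of seat14 between -0.003 and 0.003 m and z of m14_mid in the frame of seat14 between -0.0025 and 0.0025 m and angle between the x axis of m14_mid and the x axis of seat14, either way round below 0.053 rad and linear speed of each of m14, m20, m26, m32 below 0.01 m/s and x of m20_mid in the frame of seat20 between -0.016 and 0.016 m and y of m20_mid in the frame of seat20 between -0.003 and 0.003 m and z of m20_mid in the frame of seat20 between -0.0025 and 0.0025 m and angle between the x axis of m20_mid and the x axis of seat20, either way round below 0.053 rad and x of m26_mid in the frame of seat26 between -0.016 and 0.016 m and y of m26_mid in the frame of seat26 between -0.003 and 0.003 m and z of m26_mid in the frame of seat26 between -0.0025 and 0.0025 m and angle between the x axis of m26_mid and the x axis of seat26, either way round below 0.053 rad and x of m32_mid in the frame of seat32 between -0.016 and 0.016 m and y of m32_mid in the frame of seat32 between -0.003 and 0.003 m and z of m32_mid in the frame of seat32 between -0.0025 and 0.0025 m and angle between the x axis of m32_mid and the x axis of seat32, either way round below 0.053 rad); the robot touches nothing.
It fails at once if the 14 mm mandrel is shifted by more than 15 mm or pulled from its clips (z of m14_mid in the frame of seat14 above 0.006 m or distance of m14_mid from where it was at the start of the episode above 0.015 m).
It fails at once if the pliers are moved by more than 20 mm (distance of pliers from where it was at the start of the episode above 0.02 m).
It fails at once if the spool is moved by more than 20 mm (distance of spool from where it was at the start of the episode above 0.02 m).
It also fails if it takes over 70 s, if anything falls off the work surface, if the arm or the gripper's body presses on something with over 40 N, if the wrist force passes 120 N, or if a joint passes its speed limit or range.

ROBOT

A 6-joint arm with a two-finger parallel gripper is mounted at the origin on the work surface. World frame = base frame: x ahead of the robot, y to its left, z up, the work surface at z = 0. Lengths are in m, angles in rad, forces in N, time in s.
With the tool pointing down it reaches from about 0.375 to 0.9 m from the base axis. Payload 3.1 kg.
Tool frame: the origin (TCP) lies midway between the tips of the shut fingers; the grasp point (between the pads) lies 19 mm behind it; z points along the fingers, y is the line along which they close (so a half turn about z gives the same grasp; the last joint's range is limited). The gripper opens to 85 mm and grips with 20 to 120 N. Pads are 22 mm wide; open, the fingers measure 114 mm over their backs; the gripper's body (76 mm by 85 mm) begins 54 mm behind the grasp point. The pads swing forward as they close: fully open they stand 13 mm farther back than shut.
Start: joints at [0.924, 0.527, 1.433, -0, 1.181, -0.178], TCP at [0.282, 0.558, 0.231] pointing down, gripper open.
Joint ranges: [-3.08, 3.08], [-0.75, 2.2], [0.22, 2.44], [-1.43, 4.57], [0, 2.65], [-2.85, 2.85]. Speed limits (rad/s): [2.79, 2.79, 3.14, 3.14, 3.14, 3.14].

INTERFACE

Orientations are given as a unit quaternion [w, x, y, z].
In Python, from station import readout, vision, bot gives the robot as it stands.
- The arm moves only by the tool drive_tool, never from a script. Its argument "rows" is a list of rows, each an object with "gripper": the opening, from 0 (shut) to 1 (fully open); "dp": the shift along the tool's x, y, z scaled (see below), a list of three; "rot": the turn, a rotation vector about the tool's x, y, z scaled (see below), a list of three. A call has 1 to 20 rows; each row is the pose to reach, as a shift and turn from the pose commanded when the call began, along the tool's axes at that moment; what a row does not reach only later rows make up. The controller multiplies each number of a shift by 1 m and each number of a turn by 1.5 rad. A row lasts 1/8 s, in which the tool goes at most 62.5 mm and 10.7 degrees, less where a joint would pass 70% of its speed; a pose out of reach is approached as far as the arm can. A call with a number of a shift or a turn outside -1 to 1 is refused whole. A call with a gripper value outside its range is refused whole. The fingers move at their own pace and stop on an object; "newtons" is the grip in N (left out, the last holds). Time passes only in rows, so rows that repeat a pose let the fingers close. It gives the time, the measured TCP pose, the force, the opening and the grip force at its end, in the units of the state.
- readout.observe(): the state, without advancing time (a new reading comes with each control period).
- vision.capture(name): name is "scene" or "side" or "wrist"; returns a dict with "image" (420x560x3 uint8, red, green, blue), "intrinsics" (3x3 intrinsics, pixels), "k1" (the pictures are not rectified: a ray, as slopes to the right and down, at radius r is drawn at 1 + k1 r^2 times it, then the intrinsics apply), "rvec" (rotation vector, rad) and "tvec" (3), from world to camera coordinates, as OpenCV has them. Camera axes: x right, y down, z forward; pixel columns grow to the right and rows downward; lengths in m; the calibration is good to about 2 mm. A picture is of the moment at which its call begins. There is no depth.
- bot.hand_in(): hands the job in; it is judged then, once.
The state is a dict: "t": time; "qpos": joint angles; "joint_vel": joint speeds; "effort": joint torques, N m; "ee_pos": TCP position; "ee_rot": TCP orientation; "contact_force": force on the tool from outside, world axes, zero at the start; "torque": the same for the moment, N m; "finger_gap": finger opening in m; "finger_force": force on a finger pad.
Only numpy, scipy, OpenCV 4.12 (cv2) and the standard library are available. Lean on these libraries where they do the work, as an engineer would, in place of code of your own. Each camera call takes 0.05 s, during which the arm holds its last target. There are 200 camera calls.

## Working session

There is one attempt and no reset: what is moved stays moved. The work goes in short steps, Python scripts to look and compute and a tool call to move; the robot and the scene stay as the last step left them, time stands still between calls to the robot, and variables do not carry over. Pictures are saved under pics/ and viewed, at most 10 in all, crops included, and the job is handed in when it is done.

Besides the shell and the picture viewer there is one more tool, called after "Request:" by a JSON object that holds its "method" and its "body". drive_tool: Moves the arm, as the interface text tells. Its arguments: {"type":"object","properties":{"rows":{"type":"array","items":{"type":"object","properties":{"gripper":{"type":"number"},"dp":{"type":"array","items":{"type":"number"}},"rot":{"type":"array","items":{"type":"number"}}}}},"newtons":{"type":"number"}},"required":["rows"]}

```bash
mkdir -p pics
python3 - <<'E'
from station import readout, vision, bot
import cv2,pickle
s=readout.observe();print(s)
for n in ["scene","side"]:
    c=vision.capture(n);pickle.dump(c,open(n+"0.pkl","wb"));print(n,c["intrinsics"],c["k1"],c["rvec"],c["tvec"])
    cv2.imwrite(f"pics/{n}0.png",c["image"][:,:,::-1])
E
```

```text
{'t': 0.0, 'qpos': array([ 9.24475110e-01,  5.28450910e-01,  1.43390264e+00, -2.23208273e-05,
        1.18139915e+00, -1.78491482e-01]), 'joint_vel': array([-0.00054323,  0.00035197,  0.00040144, -0.00010405,  0.00062173,
       -0.00103925]), 'effort': array([-7.98477777e-04, -4.42350197e+01, -1.78024328e+01, -2.07725088e-04,
        8.35507060e-03,  1.17219480e-05]), 'ee_pos': array([0.28137992, 0.55727479, 0.23034289]), 'ee_rot': array([-4.23434692e-04,  2.31783274e-01,  9.72766851e-01, -9.93609897e-04]), 'contact_force': array([ 0.1333954 , -0.32993645, -0.48701801]), 'torque': array([ 0.00147859,  0.00351247, -0.00483047]), 'finger_force': 0.0, 'finger_gap': 0.08550566473838486}
scene [[432.07719452   0.         283.64994627]
 [  0.         432.07719452 209.68127677]
 [  0.           0.           1.        ]] -0.027364472363434214 [ 1.09212237  2.4059455  -1.02291036] [ 0.49786389 -0.17093854  1.55774866]
side [[404.93420619   0.         280.59103055]
 [  0.         404.93420619 207.87117866]
 [  0.           0.           1.        ]] -0.08921079183040662 [ 2.34013624 -0.28960074  0.10686789] [-0.57840366  0.0651657   1.31959905]
```

View pics/scene0.png

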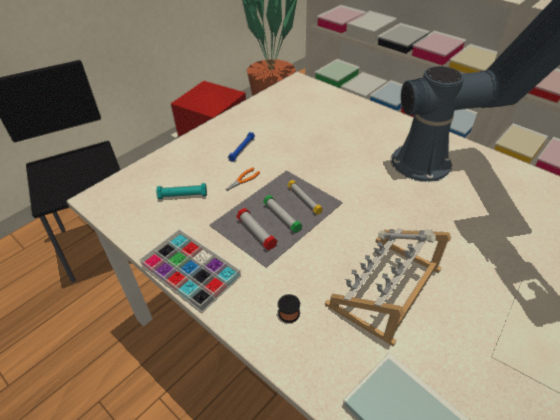

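View pics/side0.png

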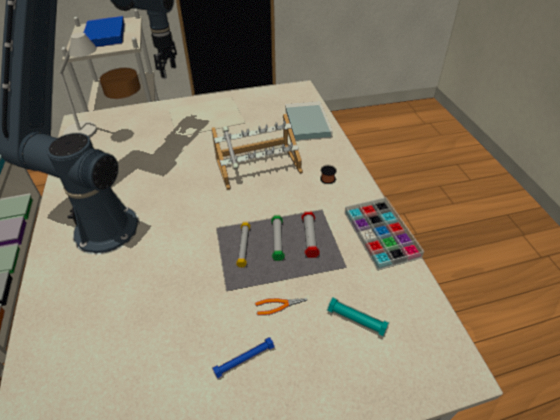

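The scene view shows the mat with the yellow, green and red mandrels at about (305,197), (283,213) and (257,229). The rack is at (390,280) with the thin bar at (412,237), the spool at (289,308) and the pliers at (243,179). The side view agrees: mandrels at (243,245), (278,238) and (310,235), rack at (257,150).

```bash
cat > h.py <<'E'
import numpy as np,cv2,pickle
from scipy.spatial.transform import Rotation as Rn
def RT(c): return cv2.Rodrigues(np.array(c["rvec"],float))[0],np.array(c["tvec"],float).ravel()
def ray(c,uv):
    K=np.array(c["intrinsics"]);R,t=RT(c)
    p=cv2.undistortPoints(np.array(uv,float).reshape(-1,1,2),K,np.array([c["k1"],0,0,0.]))[:,0]
    d=np.c_[p,np.ones(len(p))]@R
    return -R.T@t,d/np.linalg.norm(d,axis=1)[:,None]
def onz(c,uv,z):
    o,d=ray(c,uv);return o+d*((z-o[2])/d[:,2])[:,None]
def onplane(c,uv,p,n):
    o,d=ray(c,uv);return o+d*(((p-o)@n)/(d@n))[:,None]
def tri(cs,uvs):
    A=np.zeros((3,3));b=np.zeros(3)
    for c,uv in zip(cs,uvs):
        o,d=ray(c,[uv]);M=np.eye(3)-np.outer(d[0],d[0]);A+=M;b+=M@o
    return np.linalg.solve(A,b)
def proj(c,X):
    return cv2.projectPoints(np.array(X,float).reshape(-1,1,3),np.array(c["rvec"],float),np.array(c["tvec"],float),np.array(c["intrinsics"]),np.array([c["k1"],0,0,0.]))[0][:,0]
HUE={"m20":(20,32),"m26":(45,75),"m32":(-8,6)}
AX={"m20":.017,"m26":.020,"m32":.023}
def blobs(c,name,roi=None,minA=12,sat=130):
    h=cv2.cvtColor(c["image"],cv2.COLOR_RGB2HSV).astype(int);H=h[...,0].copy();H[H>150]-=180
    lo,hi=HUE[name];m=((H>=lo)&(H<=hi)&(h[...,1]>sat)&(h[...,2]>60)).astype(np.uint8)
    if roi: k=np.zeros_like(m);x0,y0,x1,y1=roi;k[y0:y1,x0:x1]=1;m&=k
    n,l,s,ce=cv2.connectedComponentsWithStats(m)
    return sorted([(int(s[i,4]),*ce[i].round(1)) for i in range(1,n) if s[i,4]>=minA],reverse=True)
E
python3 - <<'E'
from h import *
from station import vision
w=vision.capture("wrist");pickle.dump(w,open("w0.pkl","wb"));cv2.imwrite("pics/w0.png",w["image"][:,:,::-1])
cs={n:pickle.load(open(n+"0.pkl","rb")) for n in("scene","side")}
roi={"scene":(212,170,345,262),"side":(215,205,345,290)}
for m in HUE:
    for n,c in cs.items():
        b=blobs(c,m,roi[n]);P=onz(c,[x[1:] for x in b[:2]],AX[m]);
        print(m,n,b[:3],P.round(3).tolist(),P.mean(0).round(4))
E
```

```text
m20 scene [(62, np.float64(317.3), np.float64(209.2)), (32, np.float64(290.5), np.float64(183.1))] [[0.45, -0.124, 0.017], [0.409, -0.271, 0.017]] [ 0.4295 -0.1978  0.017 ]
m20 side [(80, np.float64(241.0), np.float64(262.3)), (39, np.float64(245.3), np.float64(224.5))] [[0.411, -0.263, 0.017], [0.45, -0.116, 0.017]] [ 0.4304 -0.1897  0.017 ]
m26 scene [(73, np.float64(295.8), np.float64(226.5)), (27, np.float64(266.7), np.float64(198.5))] [[0.554, -0.125, 0.02], [0.52, -0.278, 0.02]] [ 0.5369 -0.2015  0.02  ]
m26 side [(91, np.float64(277.8), np.float64(255.2)), (27, np.float64(276.4), np.float64(217.7))] [[0.522, -0.266, 0.02], [0.554, -0.115, 0.02]] [ 0.5377 -0.1904  0.02  ]
m32 scene [(133, np.float64(269.6), np.float64(242.5)), (56, np.float64(240.9), np.float64(212.4))] [[0.655, -0.14, 0.023], [0.622, -0.293, 0.023]] [ 0.6384 -0.2164  0.023 ]
m32 side [(138, np.float64(311.8), np.float64(251.8)), (48, np.float64(307.4), np.float64(214.4))] [[0.623, -0.281, 0.023], [0.655, -0.128, 0.023]] [ 0.6387 -0.2047  0.023 ]
```

View pics/w0.png

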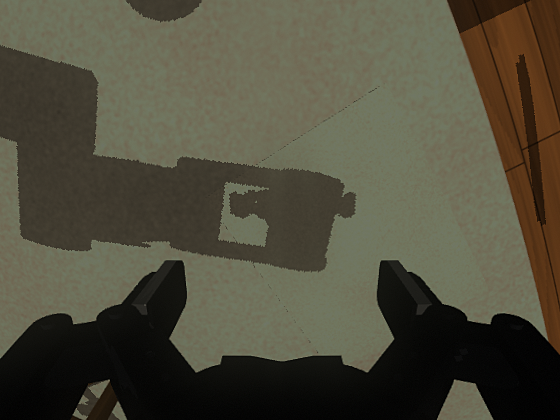

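The wrist view shows only bare table and arm shadow. The rack is just out of view at bottom left.

Run:
```python
from h import *
a=pickle.load(open("scene0.pkl","rb"))["image"][220:345,320:455]
b=pickle.load(open("side0.pkl","rb"))["image"][110:190,205:310]
a=cv2.resize(a,None,fx=2.96,fy=4.8*.62,interpolation=2)
a=cv2.resize(pickle.load(open("scene0.pkl","rb"))["image"][220:345,320:455],None,fx=4,fy=4,interpolation=2)
b=cv2.resize(b,None,fx=2.4,fy=2.4,interpolation=2)
o=np.zeros((500,800,3),np.uint8);o[:a.shape[0],:a.shape[1]]=a;o[:b.shape[0],548:548+b.shape[1]]=b
cv2.imwrite("pics/crop.png",o[:,:,::-1])
```

```text
(no output)
```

View pics/crop.png

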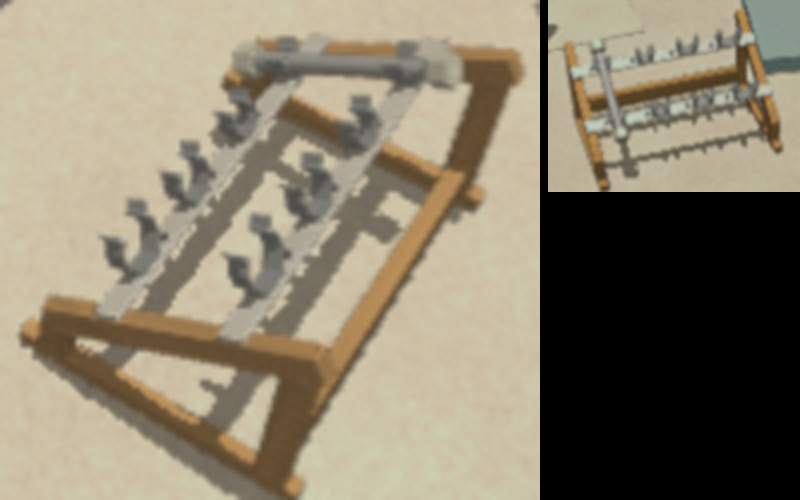

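The crop shows the rack with the 14 mm bar from scene pixel (381.5,235), low end, to (430.5,236), high end. In the side view it runs from (235.4,165) to (226.3,129.6).

Run:
```python
from h import *
a,b=[pickle.load(open(n+"0.pkl","rb")) for n in("scene","side")]
lo=tri([a,b],[(381.5,235),(235.4,165)]);hi=tri([a,b],[(430.5,236),(226.3,129.6)])
d=hi-lo;print(lo.round(4),hi.round(4),np.linalg.norm(d),np.degrees(np.arctan2(d[2],np.hypot(d[0],d[1]))),"yaw",np.degrees(np.arctan2(d[1],d[0])),(lo+hi)/2)
c=lambda x,y:(320+x/4,220+y/4)
# foot corner / outer cheek pts: rails ends (top surface)
P=onz(a,[c(22,335),c(290,497),c(478,200)],0.008);print(P.round(3))
Q=onz(a,[c(515,60),c(322,365)],0.155);print(Q.round(3))
R,t=RT(pickle.load(open("w0.pkl","rb")));print("wristcam",-R.T@t,R[2])
```

```text
[0.463  0.1131 0.0785] [0.4526 0.2364 0.1508] 0.14326233999225682 30.305894182304428 yaw 94.82346307222389 [0.45778665 0.17472728 0.11467381]
[[0.706 0.106 0.008]
 [0.692 0.299 0.008]
 [0.411 0.279 0.008]]
[[0.42  0.272 0.155]
 [0.697 0.295 0.155]]
wristcam [0.21871403 0.5898914  0.3728326 ] [ 0.24762356 -0.12699766 -0.96049683]
```

```bash
cat >> h.py <<'E'
def Rseat(yaw):
    y=np.radians(yaw);c=np.cos(np.pi/6)
    x=np.array([np.cos(y)*c,np.sin(y)*c,.5]);z=np.array([-np.cos(y)*.5,-np.sin(y)*.5,c])
    return np.c_[x,np.cross(z,x),z]
def tool_seat(yaw):
    S=Rseat(yaw);return np.c_[S[:,0],-S[:,1],-S[:,2]]
def tool_down(yaw):
    y=np.radians(yaw);x=np.array([np.cos(y),np.sin(y),0]);z=np.array([0,0,-1.]);return np.c_[x,np.cross(z,x),z]
def pose():
    from station import readout
    s=readout.observe();q=s["ee_rot"];return s,np.array(s["ee_pos"]),Rn.from_quat([q[1],q[2],q[3],q[0]]).as_matrix()
def rel(p,R,p0,R0):
    dp=R0.T@(np.array(p)-p0);r=Rn.from_matrix(R0.T@R).as_rotvec()
    print("dp",dp.round(4).tolist(),"rot",(r/1.5).round(4).tolist(),"rows",np.linalg.norm(dp)/.0625,np.degrees(np.linalg.norm(r))/10.7)
E
python3 - <<'E'
from h import *
s,p,R=pose();S=Rseat(94.8)
mid=np.array([.4578,.1747,.1147])-S[:,1]*.099
print(mid);rel(mid+.15*S[:,2],tool_seat(94.8),p,R)
E
```

```text
[0.55645279 0.18298411 0.1147    ]
dp [-0.4536, -0.2741, -0.0138] rot [-0.1789, 0.3184, 0.6631] rows 8.48256336633519 6.080432812281642
```

Request:
{"method": "drive_tool", "body": {"rows": [{"dp": [-0.454,-0.274,-0.014],"rot": [-0.179,0.318,0.663],"gripper": 1},{"dp": [-0.454,-0.274,-0.014],"rot": [-0.179,0.318,0.663],"gripper": 1},{"dp": [-0.454,-0.274,-0.014],"rot": [-0.179,0.318,0.663],"gripper": 1},{"dp": [-0.454,-0.274,-0.014],"rot": [-0.179,0.318,0.663],"gripper": 1},{"dp": [-0.454,-0.274,-0.014],"rot": [-0.179,0.318,0.663],"gripper": 1},{"dp": [-0.454,-0.274,-0.014],"rot": [-0.179,0.318,0.663],"gripper": 1},{"dp": [-0.454,-0.274,-0.014],"rot": [-0.179,0.318,0.663],"gripper": 1},{"dp": [-0.454,-0.274,-0.014],"rot": [-0.179,0.318,0.663],"gripper": 1},{"dp": [-0.454,-0.274,-0.014],"rot": [-0.179,0.318,0.663],"gripper": 1},{"dp": [-0.454,-0.274,-0.014],"rot": [-0.179,0.318,0.663],"gripper": 1},{"dp": [-0.454,-0.274,-0.014],"rot": [-0.179,0.318,0.663],"gripper": 1}]}}

```text
t: 1.52
ee_pos: [0.5624, 0.1094, 0.245]
ee_rot: [-0.191, 0.653, 0.711, 0.176]
contact_force: [-0.0, -1.0, -0.3]
finger_gap: 0.0856
finger_force: 0.0
```

Run:
```python
from h import *
from station import vision
w=vision.capture("wrist");pickle.dump(w,open("w1.pkl","wb"));cv2.imwrite("pics/w1.png",cv2.resize(w["image"][:,:,::-1],(800,600)))
s,p,R=pose();print(s["t"],p,R.round(3))
```

```text
1.575 [0.5621269  0.10981295 0.24508983] [[-0.074  0.996 -0.043]
 [ 0.862  0.085  0.5  ]
 [ 0.502 -0.    -0.865]]
```

View pics/w1.png

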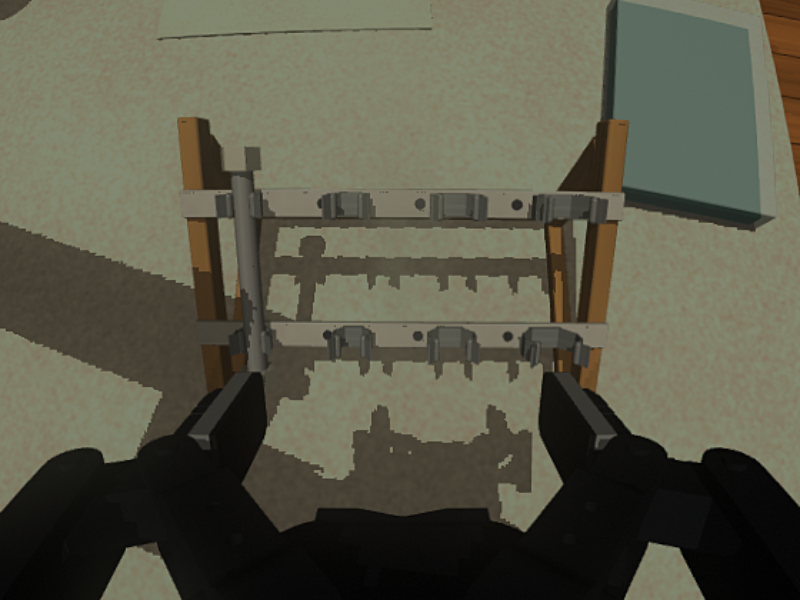

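The close wrist view (scaled 800x600) shows both rails. The screw heads are at (321,204), (420,204), (517,204) on the upper rail and (328,336), (418,336), (508,336) on the lower rail. The 14 mm bar runs from about (243,175) to (258,370).

Run:
```python
from h import *
w=pickle.load(open("w1.pkl","rb"));g=cv2.cvtColor(w["image"],cv2.COLOR_RGB2GRAY)
S=Rseat(94.8);p14=np.array([.4578,.1747,.1147])
uv=[]
for u,v in [(321,204),(420,204),(517,204),(328,336),(418,336),(508,336)]:
    u=int(u*.7);v=int(v*.7);win=g[v-5:v+6,u-5:u+6].astype(float);m=np.clip(90-win,0,None);yy,xx=np.mgrid[-5:6,-5:6]
    uv.append((u+(m*xx).sum()/m.sum(),v+(m*yy).sum()/m.sum()))
print(np.round(uv,1).tolist())
for h in(.005,.009,.013,.017):
    P=onplane(w,uv,p14-h*S[:,2],S[:,2]);L=(P-p14)@S
    print(h,L[:,:2].round(4).tolist())
obj=np.array([(sx*.045,-y,0) for sx in(1,-1) for y in(.033,.099,.165)])
ok,r,t=cv2.solvePnP(obj,np.array(uv),np.array(w["intrinsics"]),np.array([w["k1"],0,0,0.]))
Rc,tc=RT(w);Ro=Rc.T@cv2.Rodrigues(r)[0];o=Rc.T@(t.ravel()-tc)
print("pnp",Ro.round(3).tolist(),o, (o-p14)@S)
# bar 14 edges: columns dark/bright profile along rows
for v in(150,180,210): print(v,g[v,160:192].tolist())
```

```text
[[226.0, 142.0], [293.6, 142.4], [361.5, 143.1], [230.3, 235.1], [292.1, 234.7], [355.0, 235.1]]
0.005 [[0.0473, -0.0496], [0.0468, -0.1101], [0.0465, -0.1712], [-0.0415, -0.0498], [-0.041, -0.1095], [-0.0416, -0.1706]]
0.009 [[0.047, -0.0489], [0.0465, -0.1103], [0.0462, -0.1722], [-0.043, -0.0491], [-0.0425, -0.1097], [-0.0431, -0.1716]]
0.013 [[0.0466, -0.0482], [0.0461, -0.1104], [0.0458, -0.1731], [-0.0446, -0.0485], [-0.0441, -0.1098], [-0.0446, -0.1725]]
0.017 [[0.0463, -0.0476], [0.0458, -0.1106], [0.0455, -0.1741], [-0.0461, -0.0478], [-0.0456, -0.11], [-0.0462, -0.1735]]
pnp [[-0.068, -0.995, 0.074], [0.909, -0.093, -0.407], [0.412, 0.04, 0.91]] [0.46920483 0.18615385 0.09689502] [ 0.00015557 -0.01232326 -0.02064924]
150 [83, 73, 56, 37, 68, 93, 93, 95, 100, 98, 95, 92, 90, 85, 76, 76, 85, 87, 69, 68, 66, 70, 63, 35, 71, 76, 75, 75, 74, 73, 72, 70]
180 [123, 123, 124, 124, 126, 132, 72, 83, 92, 95, 98, 97, 94, 91, 88, 86, 79, 72, 65, 57, 43, 50, 70, 69, 70, 69, 68, 68, 70, 72, 70, 68]
210 [64, 65, 65, 67, 54, 51, 51, 51, 47, 46, 52, 55, 56, 55, 49, 56, 87, 88, 80, 74, 65, 57, 44, 43, 60, 65, 61, 100, 130, 123, 121, 121]
```

Run:
```python
from h import *
w=pickle.load(open("w1.pkl","rb"));S=Rseat(94.8);p14=np.array([.4578,.1747,.1147])
k=.7
lo=np.array([(350,358),(453.5,352),(556,355)])*k; up=np.array([(345,205),(458.5,205),(571,207)])*k
for h in(-.01,0,.01,.02,.03):
    for n,uv in(("lo",lo),("up",up)):
        L=(onplane(w,uv,p14+h*S[:,2],S[:,2])-p14)@S;print(h,n,L[:,:2].round(4).tolist())
# 14 bar centre from edges, rows 180 (167..180ish)
uv=[(173,150*1.0),(173.,180),(178.,210)]
L=(onplane(w,uv,p14,S[:,2])-p14)@S;print(L.round(4))
c=cv2.resize(w["image"][120:275,140:440],None,fx=2.65,fy=2.65,interpolation=2);cv2.imwrite("pics/c1.png",c[:,:,::-1])
```

```text
-0.01 lo [[-0.0599, -0.0629], [-0.0554, -0.135], [-0.058, -0.2075]]
-0.01 up [[0.0454, -0.0629], [0.0454, -0.1352], [0.0447, -0.2081]]
0 lo [[-0.0555, -0.0641], [-0.0512, -0.1338], [-0.0537, -0.2039]]
0 up [[0.0463, -0.0641], [0.0463, -0.134], [0.0456, -0.2044]]
0.01 lo [[-0.0512, -0.0653], [-0.047, -0.1326], [-0.0494, -0.2003]]
0.01 up [[0.0472, -0.0653], [0.0472, -0.1328], [0.0465, -0.2008]]
0.02 lo [[-0.0468, -0.0665], [-0.0428, -0.1314], [-0.0451, -0.1967]]
0.02 up [[0.048, -0.0664], [0.048, -0.1316], [0.0474, -0.1972]]
0.03 lo [[-0.0425, -0.0677], [-0.0386, -0.1302], [-0.0409, -0.1931]]
0.03 up [[0.0489, -0.0676], [0.0489, -0.1304], [0.0483, -0.1936]]
[[ 0.041  -0.0026  0.    ]
 [ 0.0138 -0.0003  0.    ]
 [-0.0147 -0.0025  0.    ]]
```

View pics/c1.png

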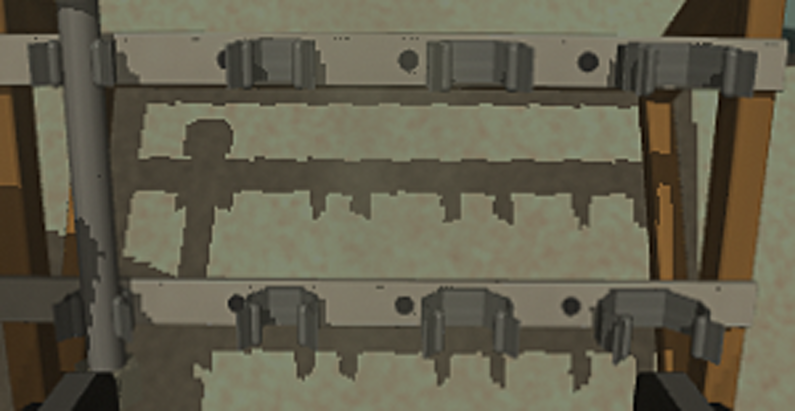

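The crop confirms three empty clip pairs with centres 66 mm apart along the row, matching my seat estimate to about 1 mm. The 14 mm bar is in its place.

Run:
```python
from h import *
s,p,R=pose();rel([.430,-.194,.11],tool_down(75),p,R)
```

```text
dp [-0.3199, -0.1575, -0.0293] rot [-0.0608, -0.3467, 0.2259] rows 5.724537254155621 3.359249558418475
```

Request:
{"method": "drive_tool", "body": {"rows": [{"dp": [-0.32,-0.157,-0.029],"rot": [-0.061,-0.347,0.226],"gripper": 1},{"dp": [-0.32,-0.157,-0.029],"rot": [-0.061,-0.347,0.226],"gripper": 1},{"dp": [-0.32,-0.157,-0.029],"rot": [-0.061,-0.347,0.226],"gripper": 1},{"dp": [-0.32,-0.157,-0.029],"rot": [-0.061,-0.347,0.226],"gripper": 1},{"dp": [-0.32,-0.157,-0.029],"rot": [-0.061,-0.347,0.226],"gripper": 1},{"dp": [-0.32,-0.157,-0.029],"rot": [-0.061,-0.347,0.226],"gripper": 1},{"dp": [-0.32,-0.157,-0.029],"rot": [-0.061,-0.347,0.226],"gripper": 1},{"dp": [-0.32,-0.157,-0.029],"rot": [-0.061,-0.347,0.226],"gripper": 1}]}}

```text
t: 2.58
ee_pos: [0.4316, -0.1937, 0.1102]
ee_rot: [0.001, 0.794, 0.608, 0.001]
contact_force: [0.7, -0.4, 0.3]
finger_gap: 0.0856
finger_force: 0.0
```

```bash
cat >> h.py <<'E'
def look(m,tag):
    from station import vision
    w=vision.capture("wrist");pickle.dump(w,open(tag+".pkl","wb"));cv2.imwrite(f"pics/{tag}.png",w["image"][:,:,::-1])
    for k in HUE:
        b=blobs(w,k,minA=60);print(k,b[:4],onz(w,[x[1:] for x in b[:4]],AX[k])[:,:2].round(4).tolist() if b else "")
    return w
E
python3 - <<'E'
from h import *
s,p,R=pose();print(s["t"],p)
look("m20","w2")
E
```

```text
2.575 [ 0.43156729 -0.19365923  0.11023877]
m20 [(902, np.float64(278.1), np.float64(106.8)), (785, np.float64(278.5), np.float64(299.5))] [[0.4492, -0.1204], [0.4099, -0.2661]]
m26 [(1225, np.float64(426.7), np.float64(68.9)), (348, np.float64(425.7), np.float64(274.2))] [[0.5534, -0.1214], [0.53, -0.2742]]
m32 [(897, np.float64(534.5), np.float64(258.9)), (485, np.float64(548.4), np.float64(58.5))] [[0.6204, -0.2851], [0.641, -0.1335]]
```

View pics/w2.png

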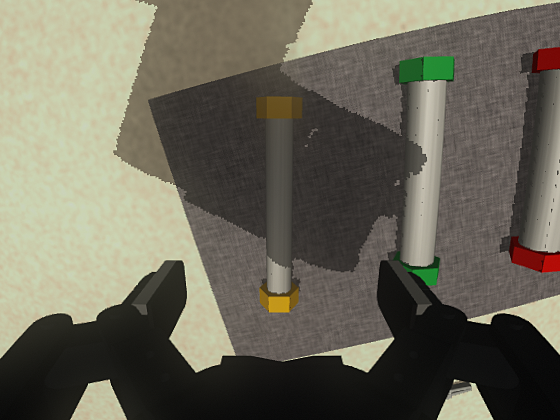

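The wrist view shows the yellow mandrel centred between the fingers, with caps at (278,107) and (278,300).

Request:
{"method": "drive_tool", "body": {"newtons": 80, "rows": [{"dp": [0,-0.002,0.06],"rot": [0,0,0],"gripper": 1},{"dp": [0,-0.002,0.104],"rot": [0,0,0],"gripper": 1},{"dp": [0,-0.002,0.104],"rot": [0,0,0],"gripper": 0.6},{"dp": [0,-0.002,0.104],"rot": [0,0,0],"gripper": 0},{"dp": [0,-0.002,0.104],"rot": [0,0,0],"gripper": 0},{"dp": [0,-0.002,0.104],"rot": [0,0,0],"gripper": 0},{"dp": [0,-0.002,0.104],"rot": [0,0,0],"gripper": 0},{"dp": [0,-0.002,0.104],"rot": [0,0,0],"gripper": 0},{"dp": [0,-0.002,0.08],"rot": [0,0,0],"gripper": 0},{"dp": [0,-0.002,0.03],"rot": [0,0,0],"gripper": 0},{"dp": [0,-0.002,-0.03],"rot": [0,0,0],"gripper": 0},{"dp": [0,-0.002,-0.09],"rot": [0,0,0],"gripper": 0},{"dp": [0,-0.002,-0.09],"rot": [0,0,0],"gripper": 0}]}}

```text
t: 4.25
ee_pos: [0.4321, -0.1963, 0.2054]
ee_rot: [0.008, 0.794, 0.608, 0.002]
contact_force: [-0.3, -0.9, -2.3]
finger_gap: 0.0172
finger_force: 78.8
```

```bash
cat >> h.py <<'E'
SEAT={}
_S=Rseat(94.7);_p14=np.array([.4578,.1747,.1147])+.001*_S[:,0]
for _i,(_n,_r) in enumerate([("m14",.007),("m20",.010),("m26",.013),("m32",.016)]): SEAT[_n]=_p14-.066*_i*_S[:,1]+(_r-.007)*_S[:,2]
def goto_seat(m,h,back,dx=0):   # TCP so that bar centre is h above the seat; bar 'back' behind TCP, dx bar centre along tool x
    s,p,R=pose();T=tool_seat(94.7)
    tgt=SEAT[m]+h*_S[:,2]-back*_S[:,2]-dx*_S[:,0]
    print(s["t"],"gap",s["finger_gap"],"F",s["contact_force"],"tgt",tgt.round(4));rel(tgt,T,p,R)
E
python3 - <<'E'
from h import *
w=look("m20","w3")
s,p,R=pose()
b=blobs(w,"m20",minA=60)
# bar coordinates in tool frame at depth unknown: intersect with tool plane y=0
P=onplane(w,[x[1:] for x in b[:2]],p,R[:,1]);print("in tool",((P-p)@R).round(4))
goto_seat("m20",.07,.011)
E
```

```text
m20 [(3145, np.float64(282.4), np.float64(97.8))] [[0.458, -0.1159]]
m26 [(604, np.float64(381.0), np.float64(77.7)), (435, np.float64(377.1), np.float64(227.4))] [[0.5538, -0.1218], [0.5216, -0.2699]]
m32 [(730, np.float64(485.4), np.float64(67.2)), (572, np.float64(471.4), np.float64(216.8))] [[0.6562, -0.1361], [0.624, -0.2851]]
in tool [[ 0.0669  0.     -0.231 ]]
4.3 gap 0.01678665311310452 F [-0.04427967  0.32873307 -2.06817681] tgt [0.526  0.1501 0.1689]
dp [0.3583, 0.0022, 0.0327] rot [0.0656, 0.3489, -0.2236] rows 5.756355483906732 3.369652268625702
```

View pics/w3.png

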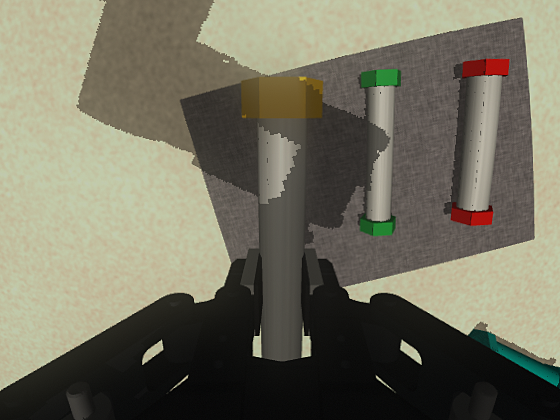

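The wrist view shows the yellow mandrel held straight between the fingers, with its upper cap at (282,98). I'll check its tilt and offset using the fixed cameras.

```bash
cat >> h.py <<'E'
def held(m,T=None):
    from station import vision
    s,p,R=pose();cs=[vision.capture(n) for n in("scene","side")];E=[]
    for sx in(1,-1):
        X=p+R@np.array([sx*.073,0,-.013]);uv=[]
        for c in cs:
            q=proj(c,X)[0];x,y=q.astype(int);r=16
            b=blobs(c,m,(max(x-r,0),max(y-r,0),x+r,y+r),6,110)
            b=[k for k in b if np.hypot(k[1]-q[0],k[2]-q[1])<14]
            print(sx,q.round(1),b[:3]);uv.append(b[0][1:] if b else None)
        if all(u is not None for u in uv): E.append((tri(cs,uv)-p)@R)
    for e in E: print("end in tool",e.round(4))
    return E
E
python3 - <<'E'
from h import *
held("m20")
E
```

```text
1 [320.1 159.1] [(78, np.float64(319.9), np.float64(160.4))]
1 [240.5 179.4] []
-1 [291.3 134.7] [(18, np.float64(288.7), np.float64(137.1))]
-1 [235.4 216.1] [(107, np.float64(234.7), np.float64(217.1))]
end in tool [-0.0748  0.0028 -0.0077]
```

Run:
```python
from h import *
goto_seat("m20",.05,.009)
```

```text
4.4 gap 0.01699783911525101 F [-0.8669827  -0.15518486 -2.1333    ] tgt [0.5253 0.159  0.1533]
dp [0.3658, 0.0014, 0.0463] rot [0.0611, 0.3459, -0.2248] rows 5.899657658432216 3.349978379345253
```

Request:
{"method": "drive_tool", "body": {"rows": [{"dp": [0.366,0.001,0.046],"rot": [0.061,0.346,-0.225],"gripper": 0},{"dp": [0.366,0.001,0.046],"rot": [0.061,0.346,-0.225],"gripper": 0},{"dp": [0.366,0.001,0.046],"rot": [0.061,0.346,-0.225],"gripper": 0},{"dp": [0.366,0.001,0.046],"rot": [0.061,0.346,-0.225],"gripper": 0},{"dp": [0.366,0.001,0.046],"rot": [0.061,0.346,-0.225],"gripper": 0},{"dp": [0.366,0.001,0.046],"rot": [0.061,0.346,-0.225],"gripper": 0},{"dp": [0.366,0.001,0.046],"rot": [0.061,0.346,-0.225],"gripper": 0},{"dp": [0.366,0.001,0.046],"rot": [0.061,0.346,-0.225],"gripper": 0},{"dp": [0.366,0.001,0.046],"rot": [0.061,0.346,-0.225],"gripper": 0}]}}

```text
t: 5.52
ee_pos: [0.5256, 0.1574, 0.153]
ee_rot: [-0.19, 0.655, 0.71, 0.175]
contact_force: [-1.3, -0.7, -0.8]
finger_gap: 0.0171
finger_force: 78.7
```

Run:
```python
from h import *
w=look("m20","w4");s,p,R=pose();print(p,s["contact_force"])
goto_seat("m20",.0,.009)
```

```text
m20 [(3240, np.float64(281.7), np.float64(97.7))] [[0.5123, 0.3346]]
m26 [] 
m32 [] 
[0.52584398 0.15721815 0.1533305 ] [-0.63877264  0.01471942 -1.57671966]
5.575 gap 0.017093064098936375 F [-0.63877264  0.01471942 -1.57671966] tgt [0.5233 0.184  0.11  ]
dp [0.0016, -0.0004, 0.051] rot [0.0008, 0.0005, -0.0011] rows 0.8156936604159335 0.011510172546943517
```

View pics/w4.png

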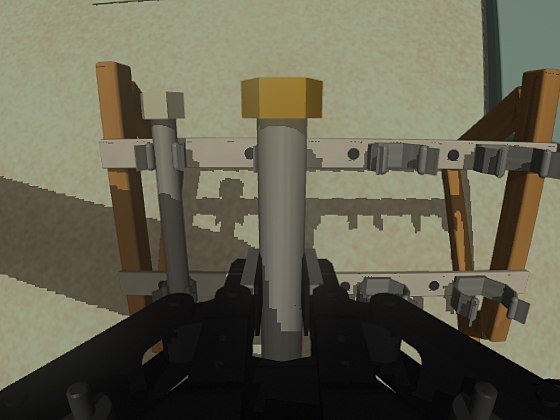

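The view shows the bar over the second clip pair, which it hides. Rail screws are at (249,153), (353,153) and (453,155), and the 26 mm clip is centred at about (402,157). I'll use these to check the lateral alignment.

Run:
```python
from h import *
from h import _S,_p14
w=pickle.load(open("w4.pkl","rb"));s,p,R=pose()
L=lambda uv,h:((onplane(w,uv,_p14+h*_S[:,2],_S[:,2])-_p14)@_S)[:,:2].round(4).tolist()
print("screws",L([(249,153),(353,153),(453,155),(433,285)],-.011))
print("26 lips",L([(402,157),(385,291)],.016))
t=(p-_p14)@_S;print("tcp",t)
# bar axis points
h=t[2]+.009
print("bar",L([(281.5,125),(281.5,180),(281.5,230)],h))
```

```text
screws [[0.0459, -0.0472], [0.0459, -0.1098], [0.0452, -0.1723], [-0.0442, -0.1713]]
26 lips [[0.0472, -0.13], [-0.0321, -0.128]]
tcp [-0.00160203 -0.06638273  0.04495424]
bar [[0.0646, -0.0666], [0.0425, -0.0666], [0.0206, -0.0665]]
```

Request:
{"method": "drive_tool", "body": {"rows": [{"dp": [0.001,-0.001,0.022],"rot": [0,0,0],"gripper": 0},{"dp": [0.001,-0.001,0.03],"rot": [0,0,0],"gripper": 0},{"dp": [0.001,-0.001,0.036],"rot": [0,0,0],"gripper": 0},{"dp": [0.001,-0.001,0.041],"rot": [0,0,0],"gripper": 0},{"dp": [0.001,-0.001,0.045],"rot": [0,0,0],"gripper": 0},{"dp": [0.001,-0.001,0.048],"rot": [0,0,0],"gripper": 0},{"dp": [0.001,-0.001,0.05],"rot": [0,0,0],"gripper": 0},{"dp": [0.001,-0.001,0.05],"rot": [0,0,0],"gripper": 0}]}}

```text
t: 6.58
ee_pos: [0.5225, 0.1844, 0.1106]
ee_rot: [-0.19, 0.654, 0.711, 0.175]
contact_force: [-1.1, 0.3, -3.2]
finger_gap: 0.017
finger_force: 78.9
```

```bash
cat >> h.py <<'E'
def stat():
    s,p,R=pose();print(s["t"],"gap",round(s["finger_gap"],4),"F tool",(R.T@s["contact_force"]).round(2),"tau",(R.T@s["torque"]).round(2),"tcp in rack",((p-_p14)@_S).round(4))
E
python3 - <<'E'
from h import *
stat();held("m20")
E
```

```text
6.575 gap 0.017 F tool [-1.26 -1.05  3.02] tau [ 0.1  -0.37  0.1 ] tcp in rack [ 0.0007 -0.0652 -0.0058]
1 [419.3 250.3] [(120, np.float64(420.0), np.float64(251.3))]
1 [243.2 124.1] [(7, np.float64(239.6), np.float64(124.3))]
-1 [370.  246.8] [(64, np.float64(369.2), np.float64(247.6))]
-1 [253.9 160.5] [(45, np.float64(253.0), np.float64(160.4))]
end in tool [ 0.0739 -0.0085 -0.007 ]
end in tool [-0.0734 -0.0007 -0.0115]
```

Request:
{"method": "drive_tool", "body": {"rows": [{"dp": [0,0,0.002],"rot": [0,0,0],"gripper": 0},{"dp": [0,0,0.003],"rot": [0,0,0],"gripper": 0}]}}

```text
t: 6.92
ee_pos: [0.5224, 0.1857, 0.1086]
ee_rot: [-0.19, 0.654, 0.711, 0.175]
contact_force: [-4.2, -4.9, 9.4]
finger_gap: 0.0173
finger_force: 79.7
```

Run:
```python
from h import *
stat()
```

```text
6.925 gap 0.0173 F tool [  0.77  -4.59 -10.42] tau [ 0.73 -0.38  0.13] tcp in rack [ 0.0009 -0.0653 -0.0081]
```

Request:
{"method": "drive_tool", "body": {"rows": [{"dp": [0,0,0.001],"rot": [0,0,0],"gripper": 0},{"dp": [0,0,0.002],"rot": [0,0,0],"gripper": 0}]}}

```text
t: 7.18
ee_pos: [0.5225, 0.1858, 0.1085]
ee_rot: [-0.19, 0.654, 0.711, 0.176]
contact_force: [-6.9, -13.2, 21.1]
finger_gap: 0.0172
finger_force: 81.4
```

Run:
```python
from h import *
stat();held("m20")
```

```text
7.175 gap 0.0172 F tool [ -0.34  -7.96 -24.55] tau [ 1.42 -0.45  0.11] tcp in rack [ 0.0009 -0.0653 -0.0082]
1 [419.7 251.1] [(120, np.float64(420.4), np.float64(252.0))]
1 [243.2 124.4] [(6, np.float64(239.7), np.float64(124.5))]
-1 [370.3 247.6] [(69, np.float64(369.5), np.float64(248.6))]
-1 [253.9 160.7] [(44, np.float64(252.9), np.float64(160.6))]
end in tool [ 0.0742 -0.0081 -0.0074]
end in tool [-0.0733 -0.0007 -0.011 ]
```

Request:
{"method": "drive_tool", "body": {"rows": [{"dp": [0,0,0],"rot": [0,0,0],"gripper": 0.5},{"dp": [0,0,0],"rot": [0,0,0],"gripper": 0.5},{"dp": [0,0,0],"rot": [0,0,0],"gripper": 0.5},{"dp": [0,0,-0.03],"rot": [0,0,0],"gripper": 0.5},{"dp": [0,0,-0.09],"rot": [0,0,0],"gripper": 0.5},{"dp": [0,0,-0.13],"rot": [0,0,0],"gripper": 0.5},{"dp": [0,0,-0.13],"rot": [0,0,0],"gripper": 0.8}]}}

```text
t: 8.15
ee_pos: [0.5303, 0.1207, 0.2215]
ee_rot: [-0.187, 0.654, 0.711, 0.177]
contact_force: [-0.1, 1.1, 0.1]
finger_gap: 0.0596
finger_force: 0.0
```

```bash
cat >> h.py <<'E'
def check(m,tag):
    w=look(m,tag);stat();s,p,R=pose()
    b=blobs(w,m,minA=60);q=SEAT[m]
    P=onplane(w,[x[1:] for x in b[:2]],q,_S[:,2]);print("caps rel seat",((P-q)@_S).round(4).tolist())
    print("pred caps",proj(w,[q+.073*_S[:,0],q-.073*_S[:,0]]).round(1).tolist())
E
python3 - <<'E'
from h import *
check("m20","w5");s,p,R=pose();rel([.5377,-.196,.11],tool_down(77.7),p,R)
E
```

```text
m20 [(602, np.float64(277.8), np.float64(279.6)), (474, np.float64(275.4), np.float64(105.1))] [[0.5287, 0.1192], [0.5084, 0.3297]]
m26 [] 
m32 [] 
8.2 gap 0.0668 F tool [ 0.44 -0.62 -0.12] tau [ 0.08 -0.21 -0.02] tcp in rack [ 0.0008 -0.0662  0.1205]
caps rel seat [[-0.0715, -0.0002, -0.0], [0.0771, 0.0016, -0.0]]
pred caps [[277.5, 110.5], [277.6, 281.1]]
dp [-0.3298, -0.0172, -0.063] rot [-0.0491, -0.3459, 0.1935] rows 5.379641268709168 3.2080378146328434
```

View pics/w5.png

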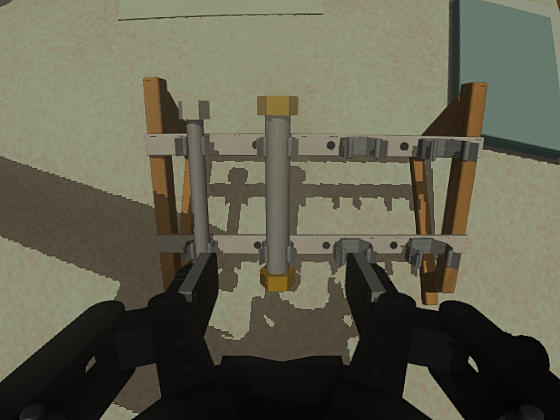

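The view shows the yellow mandrel seated in both its clips, parallel to the thin bar, with caps at (275,105) and (278,280). Next is the green one.

Request:
{"method": "drive_tool", "body": {"rows": [{"dp": [-0.33,-0.017,-0.063],"rot": [-0.049,-0.346,0.194],"gripper": 1},{"dp": [-0.33,-0.017,-0.063],"rot": [-0.049,-0.346,0.194],"gripper": 1},{"dp": [-0.33,-0.017,-0.063],"rot": [-0.049,-0.346,0.194],"gripper": 1},{"dp": [-0.33,-0.017,-0.063],"rot": [-0.049,-0.346,0.194],"gripper": 1},{"dp": [-0.33,-0.017,-0.063],"rot": [-0.049,-0.346,0.194],"gripper": 1},{"dp": [-0.33,-0.017,-0.063],"rot": [-0.049,-0.346,0.194],"gripper": 1},{"dp": [-0.33,-0.017,-0.063],"rot": [-0.049,-0.346,0.194],"gripper": 1},{"dp": [-0.33,-0.017,-0.063],"rot": [-0.049,-0.346,0.194],"gripper": 1}]}}

```text
t: 9.2
ee_pos: [0.5365, -0.1936, 0.1085]
ee_rot: [-0.002, 0.778, 0.628, -0.001]
contact_force: [0.2, 0.8, 0.1]
finger_gap: 0.0852
finger_force: 0.0
```

Run:
```python
from h import *
look("m26","w6");s,p,R=pose();print(p,np.degrees(np.arctan2(R[1,0],R[0,0])))
```

```text
m20 [] 
m26 [(731, np.float64(283.6), np.float64(308.8))] [[0.5207, -0.2732]]
m32 [(1504, np.float64(434.3), np.float64(99.9)), (66, np.float64(436.7), np.float64(289.5))] [[0.6545, -0.1364], [0.6439, -0.2813]]
[ 0.53670174 -0.19349609  0.10889151] 77.81872148484317
```

Request:
{"method": "drive_tool", "body": {"newtons": 80, "rows": [{"dp": [-0.002,0.001,0.06],"rot": [0,0,0],"gripper": 1},{"dp": [-0.002,0.001,0.101],"rot": [0,0,0],"gripper": 1},{"dp": [-0.002,0.001,0.101],"rot": [0,0,0],"gripper": 0.6},{"dp": [-0.002,0.001,0.101],"rot": [0,0,0],"gripper": 0},{"dp": [-0.002,0.001,0.101],"rot": [0,0,0],"gripper": 0},{"dp": [-0.002,0.001,0.101],"rot": [0,0,0],"gripper": 0},{"dp": [-0.002,0.001,0.101],"rot": [0,0,0],"gripper": 0},{"dp": [-0.002,0.001,0.101],"rot": [0,0,0],"gripper": 0},{"dp": [-0.002,0.001,0.08],"rot": [0,0,0],"gripper": 0},{"dp": [-0.002,0.001,0.03],"rot": [0,0,0],"gripper": 0},{"dp": [-0.002,0.001,-0.03],"rot": [0,0,0],"gripper": 0},{"dp": [-0.002,0.001,-0.09],"rot": [0,0,0],"gripper": 0},{"dp": [-0.002,0.001,-0.09],"rot": [0,0,0],"gripper": 0}]}}

```text
t: 10.88
ee_pos: [0.5412, -0.1996, 0.2055]
ee_rot: [0.006, 0.779, 0.627, 0.001]
contact_force: [0.3, 0.3, -3.0]
finger_gap: 0.0237
finger_force: 79.1
```

Run:
```python
from h import *
stat();held("m26");look("m26","w7");goto_seat("m26",.055,.0115)
```

```text
10.875 gap 0.0237 F tool [0.4  0.21 2.95] tau [ 0.01 -0.01  0.01] tcp in rack [-0.2846 -0.0524  0.2686]
1 [294.7 176.3] [(100, np.float64(294.6), np.float64(177.7))]
1 [277.3 173.4] []
-1 [264.3 150.4] [(9, np.float64(260.7), np.float64(153.9))]
-1 [278.5 209.1] [(112, np.float64(277.6), np.float64(209.9))]
end in tool [-0.0736  0.0043 -0.006 ]
m20 [] 
m26 [(963, np.float64(316.5), np.float64(93.4))] [[0.5888, -0.1176]]
m32 [(769, np.float64(389.2), np.float64(98.9)), (655, np.float64(548.9), np.float64(223.5)), (639, np.float64(377.4), np.float64(248.7)), (254, np.float64(531.1), np.float64(227.4))] [[0.6548, -0.1365], [0.8156, -0.2992], [0.6228, -0.2849], [0.7941, -0.2989]]
11.025 gap 0.02374855325206955 F [-0.02684134  0.55201781 -3.33925445] tgt [0.5913 0.1617 0.1581]
dp [0.3622, -0.0229, 0.0407] rot [0.0487, 0.3458, -0.1939] rows 5.843285559479709 3.20821118624556
```

Request:
{"method": "drive_tool", "body": {"rows": [{"dp": [0.362,-0.024,0.041],"rot": [0.049,0.346,-0.194],"gripper": 0},{"dp": [0.362,-0.024,0.041],"rot": [0.049,0.346,-0.194],"gripper": 0},{"dp": [0.362,-0.024,0.041],"rot": [0.049,0.346,-0.194],"gripper": 0},{"dp": [0.362,-0.024,0.041],"rot": [0.049,0.346,-0.194],"gripper": 0},{"dp": [0.362,-0.024,0.041],"rot": [0.049,0.346,-0.194],"gripper": 0},{"dp": [0.362,-0.024,0.041],"rot": [0.049,0.346,-0.194],"gripper": 0},{"dp": [0.362,-0.024,0.041],"rot": [0.049,0.346,-0.194],"gripper": 0},{"dp": [0.362,-0.024,0.041],"rot": [0.049,0.346,-0.194],"gripper": 0},{"dp": [0.362,-0.024,0.041],"rot": [0.049,0.346,-0.194],"gripper": 0},{"dp": [0.362,-0.024,0.041],"rot": [0.049,0.346,-0.194],"gripper": 0}]}}

```text
t: 12.28
ee_pos: [0.5916, 0.1596, 0.1578]
ee_rot: [-0.19, 0.655, 0.71, 0.176]
contact_force: [0.1, 0.1, -1.4]
finger_gap: 0.0235
finger_force: 79.0
```

Run:
```python
from h import *
stat();goto_seat("m26",0,.0115)
```

```text
12.275 gap 0.0235 F tool [-0.62  0.15  1.3 ] tau [-0.06 -0.42 -0.06] tcp in rack [-0.002  -0.1322  0.0503]
12.275 gap 0.02347415486991105 F [ 0.14509805  0.12308678 -1.43116649] tgt [0.5891 0.1891 0.1104]
dp [0.002, -0.0003, 0.0558] rot [0.0011, 0.0006, -0.0007] rows 0.8934021462665069 0.011828041310519151
```

Request:
{"method": "drive_tool", "body": {"rows": [{"dp": [0.002,-0.001,0.022],"rot": [0,0,0],"gripper": 0},{"dp": [0.002,-0.001,0.03],"rot": [0,0,0],"gripper": 0},{"dp": [0.002,-0.001,0.037],"rot": [0,0,0],"gripper": 0},{"dp": [0.002,-0.001,0.043],"rot": [0,0,0],"gripper": 0},{"dp": [0.002,-0.001,0.048],"rot": [0,0,0],"gripper": 0},{"dp": [0.002,-0.001,0.053],"rot": [0,0,0],"gripper": 0},{"dp": [0.002,-0.001,0.057],"rot": [0,0,0],"gripper": 0},{"dp": [0.002,-0.001,0.058],"rot": [0,0,0],"gripper": 0}]}}

```text
t: 13.28
ee_pos: [0.5882, 0.1903, 0.1108]
ee_rot: [-0.19, 0.654, 0.711, 0.176]
contact_force: [-6.4, -12.2, 17.9]
finger_gap: 0.0238
finger_force: 81.5
```

Run:
```python
from h import *
stat()
```

```text
13.275 gap 0.0238 F tool [ -1.17  -7.36 -21.3 ] tau [ 1.19 -0.41  0.2 ] tcp in rack [ 0.0012 -0.1312 -0.0058]
```

Request:
{"method": "drive_tool", "body": {"rows": [{"dp": [0,0,0],"rot": [0,0,0],"gripper": 0.55},{"dp": [0,0,0],"rot": [0,0,0],"gripper": 0.55},{"dp": [0,0,0],"rot": [0,0,0],"gripper": 0.55},{"dp": [0,0,-0.03],"rot": [0,0,0],"gripper": 0.55},{"dp": [0,0,-0.09],"rot": [0,0,0],"gripper": 0.55},{"dp": [0,0,-0.13],"rot": [0,0,0],"gripper": 0.55},{"dp": [0,0,-0.13],"rot": [0,0,0],"gripper": 0.8}]}}

```text
t: 14.15
ee_pos: [0.5955, 0.1254, 0.224]
ee_rot: [-0.187, 0.654, 0.711, 0.178]
contact_force: [0.9, 1.1, 0.2]
finger_gap: 0.0638
finger_force: 0.0
```

Run:
```python
from h import *
check("m26","w8");s,p,R=pose();rel([.640,-.2107,.112],tool_down(77.8),p,R)
```

```text
m20 [(748, np.float64(193.5), np.float64(106.7)), (172, np.float64(217.5), np.float64(275.8))] [[0.4712, 0.3259], [0.5278, 0.1226]]
m26 [(337, np.float64(278.4), np.float64(285.3))] [[0.5951, 0.118]]
m32 [] 
14.2 gap 0.0678 F tool [ 0.13 -0.83  0.34] tau [ 0.02 -0.22 -0.  ] tcp in rack [ 0.0014 -0.1316  0.1227]
caps rel seat [[-0.0762, -0.0001, 0.0]]
pred caps [[278.2, 111.5], [278.2, 282.2]]
dp [-0.3494, 0.0182, -0.074] rot [-0.049, -0.346, 0.1924] rows 5.722247684855952 3.204506060778447
```

Request:
{"method": "drive_tool", "body": {"rows": [{"dp": [-0.349,0.018,-0.074],"rot": [-0.049,-0.346,0.192],"gripper": 1},{"dp": [-0.349,0.018,-0.074],"rot": [-0.049,-0.346,0.192],"gripper": 1},{"dp": [-0.349,0.018,-0.074],"rot": [-0.049,-0.346,0.192],"gripper": 1},{"dp": [-0.349,0.018,-0.074],"rot": [-0.049,-0.346,0.192],"gripper": 1},{"dp": [-0.349,0.018,-0.074],"rot": [-0.049,-0.346,0.192],"gripper": 1},{"dp": [-0.349,0.018,-0.074],"rot": [-0.049,-0.346,0.192],"gripper": 1},{"dp": [-0.349,0.018,-0.074],"rot": [-0.049,-0.346,0.192],"gripper": 1},{"dp": [-0.349,0.018,-0.074],"rot": [-0.049,-0.346,0.192],"gripper": 1}]}}

```text
t: 15.2
ee_pos: [0.6379, -0.2081, 0.1093]
ee_rot: [-0.003, 0.778, 0.629, -0.001]
contact_force: [-0.3, -0.2, -0.1]
finger_gap: 0.0854
finger_force: 0.0
```

Run:
```python
from h import *
look("m32","w9");s,p,R=pose();rel([.640,-.2107,.0095],tool_down(77.8),p,R);print(p)
```

```text
m20 [] 
m26 [(108, np.float64(558.0), np.float64(263.5))] [[0.8527, -0.2992]]
m32 [(1312, np.float64(520.6), np.float64(273.5)), (1223, np.float64(283.0), np.float64(309.7)), (1195, np.float64(290.9), np.float64(110.1)), (667, np.float64(554.0), np.float64(73.7))] [[0.8166, -0.2982], [0.6219, -0.2869], [0.6592, -0.1378], [0.8453, -0.1479]]
dp [-0.0027, 0.0028, 0.1005] rot [-0.0034, -0.0009, 0.0019] rows 1.6090721500008103 0.03207157633890166
[ 0.63831911 -0.20771557  0.11000866]
```

Request:
{"method": "drive_tool", "body": {"newtons": 90, "rows": [{"dp": [-0.003,0.002,0.06],"rot": [0,0,0],"gripper": 1},{"dp": [-0.003,0.002,0.1],"rot": [0,0,0],"gripper": 1},{"dp": [-0.003,0.002,0.1],"rot": [0,0,0],"gripper": 0.6},{"dp": [-0.003,0.002,0.1],"rot": [0,0,0],"gripper": 0},{"dp": [-0.003,0.002,0.1],"rot": [0,0,0],"gripper": 0},{"dp": [-0.003,0.002,0.1],"rot": [0,0,0],"gripper": 0},{"dp": [-0.003,0.002,0.1],"rot": [0,0,0],"gripper": 0},{"dp": [-0.003,0.002,0.1],"rot": [0,0,0],"gripper": 0},{"dp": [-0.003,0.002,0.08],"rot": [0,0,0],"gripper": 0},{"dp": [-0.003,0.002,0.03],"rot": [0,0,0],"gripper": 0},{"dp": [-0.003,0.002,-0.03],"rot": [0,0,0],"gripper": 0},{"dp": [-0.003,0.002,-0.09],"rot": [0,0,0],"gripper": 0},{"dp": [-0.003,0.002,-0.09],"rot": [0,0,0],"gripper": 0}]}}

```text
t: 16.88
ee_pos: [0.6444, -0.2152, 0.2094]
ee_rot: [0.006, 0.778, 0.629, 0.002]
contact_force: [0.1, -0.6, -2.4]
finger_gap: 0.0292
finger_force: 90.0
```

Run:
```python
from h import *
stat();held("m32");goto_seat("m32",.06,.0135)
```

```text
16.875 gap 0.0292 F tool [-0.6   0.17  2.39] tau [-0.01 -0.01 -0.02] tcp in rack [-0.3034 -0.1541  0.284 ]
1 [264.4 192. ] [(184, np.float64(264.6), np.float64(193.5))]
1 [313.1 170. ] []
-1 [234.8 164. ] [(18, np.float64(234.6), np.float64(160.3))]
-1 [318.  205.1] [(179, np.float64(316.6), np.float64(206.4))]
end in tool [-0.0822 -0.0051 -0.0179]
16.975 gap 0.02889347877094864 F [ 0.45151695 -0.14821145 -4.07915568] tgt [0.6573 0.1641 0.1633]
dp [0.3724, -0.0624, 0.039] rot [0.0504, 0.3467, -0.1914] rows 6.0736124415718225 3.206630512292476
```

Request:
{"method": "drive_tool", "body": {"rows": [{"dp": [0.373,-0.063,0.039],"rot": [0.05,0.347,-0.191],"gripper": 0},{"dp": [0.373,-0.063,0.039],"rot": [0.05,0.347,-0.191],"gripper": 0},{"dp": [0.373,-0.063,0.039],"rot": [0.05,0.347,-0.191],"gripper": 0},{"dp": [0.373,-0.063,0.039],"rot": [0.05,0.347,-0.191],"gripper": 0},{"dp": [0.373,-0.063,0.039],"rot": [0.05,0.347,-0.191],"gripper": 0},{"dp": [0.373,-0.063,0.039],"rot": [0.05,0.347,-0.191],"gripper": 0},{"dp": [0.373,-0.063,0.039],"rot": [0.05,0.347,-0.191],"gripper": 0},{"dp": [0.373,-0.063,0.039],"rot": [0.05,0.347,-0.191],"gripper": 0},{"dp": [0.373,-0.063,0.039],"rot": [0.05,0.347,-0.191],"gripper": 0},{"dp": [0.373,-0.063,0.039],"rot": [0.05,0.347,-0.191],"gripper": 0}]}}

```text
t: 18.23
ee_pos: [0.6576, 0.1629, 0.162]
ee_rot: [-0.191, 0.656, 0.709, 0.176]
contact_force: [0.1, 0.2, -4.3]
finger_gap: 0.0293
finger_force: 89.6
```

Run:
```python
from h import *
stat();goto_seat("m32",0,.0135);held("m32")
```

```text
18.225 gap 0.0293 F tool [-2.04  0.14  3.81] tau [ 0.03 -0.54 -0.02] tcp in rack [-0.0017 -0.1982  0.055 ]
18.225 gap 0.02927556125979042 F [ 0.12698886  0.15296499 -4.31440819] tgt [0.6549 0.194  0.1113]
dp [0.0017, -0.0002, 0.0595] rot [0.0006, -0.0005, -0.002] rows 0.9524918669572141 0.017121473479721594
1 [385.4 265.7] [(273, np.float64(386.5), np.float64(267.0))]
1 [280.9 109.6] [(33, np.float64(278.3), np.float64(108.3))]
-1 [334.9 260.3] [(77, np.float64(332.4), np.float64(264.0))]
-1 [292.6 146.4] [(74, np.float64(291.4), np.float64(146.0))]
end in tool [ 0.0779 -0.0034 -0.0102]
end in tool [-0.0731  0.0032 -0.0078]
```

Request:
{"method": "drive_tool", "body": {"rows": [{"dp": [0.002,-0.001,0.022],"rot": [0,0,0],"gripper": 0},{"dp": [0.002,-0.001,0.03],"rot": [0,0,0],"gripper": 0},{"dp": [0.002,-0.001,0.037],"rot": [0,0,0],"gripper": 0},{"dp": [0.002,-0.001,0.043],"rot": [0,0,0],"gripper": 0},{"dp": [0.002,-0.001,0.049],"rot": [0,0,0],"gripper": 0},{"dp": [0.002,-0.001,0.055],"rot": [0,0,0],"gripper": 0},{"dp": [0.002,-0.001,0.059],"rot": [0,0,0],"gripper": 0},{"dp": [0.002,-0.001,0.061],"rot": [0,0,0],"gripper": 0}]}}

```text
t: 19.32
ee_pos: [0.654, 0.1944, 0.1144]
ee_rot: [-0.19, 0.654, 0.711, 0.176]
contact_force: [-9.5, -17.9, 25.8]
finger_gap: 0.029
finger_force: 93.5
```

Run:
```python
from h import *
stat()
```

```text
19.325 gap 0.029 F tool [ -1.88 -10.9  -30.85] tau [ 2.01 -0.56  0.27] tcp in rack [ 0.002  -0.1971 -0.002 ]
```

Request:
{"method": "drive_tool", "body": {"rows": [{"dp": [0,0,0],"rot": [0,0,0],"gripper": 0.62},{"dp": [0,0,0],"rot": [0,0,0],"gripper": 0.62},{"dp": [0,0,0],"rot": [0,0,0],"gripper": 0.62},{"dp": [0,0,-0.03],"rot": [0,0,0],"gripper": 0.62},{"dp": [0,0,-0.09],"rot": [0,0,0],"gripper": 0.62},{"dp": [0,0,-0.13],"rot": [0,0,0],"gripper": 0.62},{"dp": [0,0,-0.13],"rot": [0,0,0],"gripper": 0.8}]}}

```text
t: 20.2
ee_pos: [0.6614, 0.1306, 0.2261]
ee_rot: [-0.188, 0.655, 0.71, 0.178]
contact_force: [-0.1, -0.6, 0.9]
finger_gap: 0.0677
finger_force: 0.0
```

Run:
```python
from h import *
from h import _S
from station import vision
check("m32","w10")
w=pickle.load(open("w10.pkl","rb"));cs=[w]+[vision.capture(n) for n in("scene","side")]
pickle.dump(cs,open("fin.pkl","wb"))
for m in("m20","m26","m32"):
    for sx in(1,-1):
        q=SEAT[m]+sx*.073*_S[:,0];uv=[];u=[]
        for c,r in zip(cs,(45,12,12)):
            P=proj(c,q)[0];x,y=P.astype(int);b=blobs(c,m,(max(x-r,0),max(y-r,0),x+r,y+r),6,100)
            if b: u.append(c);uv.append(b[0][1:])
            print(m,sx,P.round(1),b[:2])
        print("   rel seat",((tri(u[1:],uv[1:])-SEAT[m])@_S).round(4) if len(u)==3 else "",((tri(u,uv)-SEAT[m])@_S).round(4) if len(u)>1 else "")
```

```text
m20 [(693, np.float64(113.4), np.float64(109.8)), (588, np.float64(134.6), np.float64(278.4))] [[0.4326, 0.3224], [0.5006, 0.1171]]
m26 [(520, np.float64(187.0), np.float64(107.0)), (66, np.float64(210.4), np.float64(284.2))] [[0.529, 0.3304], [0.5869, 0.1186]]
m32 [(810, np.float64(280.4), np.float64(284.2)), (647, np.float64(277.6), np.float64(104.4))] [[0.6628, 0.1249], [0.6422, 0.3407]]
20.25 gap 0.0685 F tool [ 0.51 -0.14 -0.05] tau [-0.02 -0.22  0.01] tcp in rack [ 0.002  -0.1977  0.1244]
caps rel seat [[-0.0733, -0.0019, 0.0], [0.0793, 0.0003, 0.0]]
pred caps [[278.0, 112.9], [278.3, 283.9]]
m20 1 [112.7 114.9] [(709, np.float64(113.4), np.float64(109.7))]
m20 1 [419.4 251.9] [(123, np.float64(420.2), np.float64(252.0))]
m20 1 [243.4 124.8] [(31, np.float64(242.3), np.float64(123.7))]
   rel seat [0.0765 0.0015 0.0001] [ 0.0768  0.0007 -0.0004]
m20 -1 [134.5 279.8] [(606, np.float64(134.7), np.float64(278.3))]
m20 -1 [370.1 248.2] [(76, np.float64(369.6), np.float64(248.2))]
m20 -1 [254.1 161.1] [(48, np.float64(253.0), np.float64(160.6))]
   rel seat [-0.0724  0.0014  0.0007]
[... 450 characters left out ...]
4))]
m26 -1 [272. 157.] [(41, np.float64(270.7), np.float64(155.9))]
   rel seat [-0.0717  0.0013  0.0029] [-0.072  -0.0013  0.0031]
m32 1 [278.  112.9] [(647, np.float64(277.6), np.float64(104.4)), (54, np.float64(251.7), np.float64(110.2))]
m32 1 [394.3 285.8] [(249, np.float64(396.1), np.float64(286.0))]
m32 1 [278.2 117.4] [(6, np.float64(272.5), np.float64(117.5))]
   rel seat [ 0.0752  0.0138 -0.0076] [ 0.0778  0.0081 -0.0068]
m32 -1 [278.3 283.9] [(817, np.float64(280.3), np.float64(284.1))]
m32 -1 [343.9 278.6] [(105, np.float64(342.8), np.float64(278.1))]
m32 -1 [289.6 152.9] [(67, np.float64(288.1), np.float64(151.8))]
   rel seat [-0.0716  0.0017  0.0028] [-0.0713  0.0003  0.0031]
```

Request:
{"method": "drive_tool", "body": {"rows": [{"dp": [0,0,0.03],"rot": [0,0,0],"gripper": 0},{"dp": [0,0,0.05],"rot": [0,0,0],"gripper": 0},{"dp": [0,0,0.07],"rot": [0,0,0],"gripper": 0},{"dp": [0,0,0.085],"rot": [0,0,0],"gripper": 0},{"dp": [0,0,0.092],"rot": [0,0,0],"gripper": 0},{"dp": [0,0,0.097],"rot": [0,0,0],"gripper": 0},{"dp": [0,0,0.1],"rot": [0,0,0],"gripper": 0},{"dp": [0,0,0.102],"rot": [0,0,0],"gripper": 0}]}}

```text
t: 21.35
ee_pos: [0.6555, 0.182, 0.1362]
ee_rot: [-0.19, 0.654, 0.71, 0.176]
contact_force: [-2.5, -6.1, 10.4]
finger_gap: -0.0001
finger_force: 6.2
```

Run:
```python
from h import *
stat()
```

```text
21.35 gap -0.0001 F tool [  0.17  -2.95 -11.95] tau [ 0.56 -0.24 -0.05] tcp in rack [ 0.0021 -0.1976  0.0231]
```

Request:
{"method": "drive_tool", "body": {"rows": [{"dp": [0,0,-0.03],"rot": [0,0,0],"gripper": 0},{"dp": [0,0,-0.09],"rot": [0,0,0],"gripper": 0},{"dp": [-0.1,0,-0.15],"rot": [0,0,0],"gripper": 0},{"dp": [-0.15,0,-0.2],"rot": [0,0,0],"gripper": 0},{"dp": [-0.15,0,-0.2],"rot": [0,0,0],"gripper": 0},{"dp": [-0.15,0,-0.2],"rot": [0,0,0],"gripper": 0}]}}

```text
t: 22.1
ee_pos: [0.6751, -0.0526, 0.2336]
ee_rot: [-0.188, 0.657, 0.708, 0.177]
contact_force: [0.1, 0.6, -0.7]
finger_gap: 0.0002
finger_force: 0.0
```

Run:
```python
from h import *
from h import _S
from station import vision
stat();cs=[vision.capture(n) for n in("scene","side")]
for m in("m20","m26","m32"):
    for sx in(1,-1):
        q=SEAT[m]+sx*.073*_S[:,0];uv=[]
        for c in cs:
            x,y=proj(c,q)[0].astype(int);b=blobs(c,m,(x-12,y-12,x+12,y+12),6,100);uv.append(b[0][1:] if b else None)
        print(m,sx,((tri(cs,uv)-SEAT[m])@_S).round(4) if None not in uv else uv)
```

```text
22.1 gap 0.0002 F tool [0.17 0.11 0.86] tau [-0.04 -0.18  0.02] tcp in rack [-0.1531 -0.1979  0.2251]
m20 1 [0.0767 0.0011 0.0002]
m20 -1 [-0.0724  0.0014  0.0007]
m26 1 [0.0783 0.0012 0.0006]
m26 -1 [-0.0719  0.0013  0.0032]
m32 1 [0.0799 0.002  0.0007]
m32 -1 [-0.0718  0.002   0.0026]
```

```bash
python3 -c "
from station import bot
print(bot.hand_in())"
```

```text
the job is handed in; nothing more can be done
None
```

I seated the 20, 26 and 32 mm mandrels in their own clips and handed the job in at about 22 s. The final camera check put all three within about 2 mm of their seats along the row and 3 mm square to the slope, against limits of 3 and 2.5 mm, so it can't fully confirm the fit. All three bottomed out firmly under a push. I never touched the thin bar, pliers or spool, but didn't re-measure them at the end, and hand-in returned no verdict.

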